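# Clip the light-controller module onto the fixture rail

### The job

Pick up the loose grey controller module and clip it onto the aluminium rail between the two yellow lines: with the module tilted, hook its rigid lip under one edge of the rail, then rock it down until the sprung orange foot clicks under the other edge and the module sits flat and fully home. Feel for the rail and do not force it, let go when done, and leave the other things on the bench where they are.

Things in the scene. Friction and masses are not known exactly. Their poses are not given: they have to be found in the camera images.
- carrier: Black fixture plate fixed on the bench, 150 (x) x 280 (y) x 12 mm thick. Origin: centre of its underside, on the bench. An aluminium rail 240 mm long runs along its y axis, level and parallel to it, clamped in slots and on shims: it may lie up to 12 mm to either side (local x) of the plate's y axis and up to 5 mm above or below its usual height. No reading gives this: it must be seen or felt.
- rail_mid (a point): Usual middle of the rail's top, 34 mm above the bench, on the plate's y axis (fixed to the plate: it does not show the real rail's offset). The rail does not move. Its flange is 35 mm wide and 3 mm thick; under it stands a web only 20 mm wide, so each edge overhangs by 7.5 mm, with at least 14 mm of free height under it.
- bay: The place for the module: two yellow lines 62 mm apart, painted on the plate across the rail, no height. Origin: on the plate's top face, midway between the lines, on the plate's y axis; same axes as the plate. It lies 60 mm along y from the plate's middle, on either side; the white power supply stands at the opposite place.
- module: Loose grey module, 170 g, upright. Origin: level with its feet, under the middle of its rail seat; z up. Housing x -27 to +35, y -18 to +18 (flat sides to grip, 36 mm), z 11 to 60 mm. Its flat underside (z = 11) sits on the rail's top; below it are the lip at -x (blue patch on top) and the sprung foot at +x (orange patch). Fits either way round. Seated: upright, origin 11 mm below the rail's top.
- lip (a point): Point in the rigid lip near its tip: x -14.8, y 0, z 3.5 mm in the module's frame. Jaw: x -27 to -18, z 0 to 11; the lip reaches from its inner face (x = -18) in to x = -14, upper side sloping from z = 6.4 down to 4.4 at the tip. The slot over it takes the flange with the module tilted 0.25 to 0.4 rad, foot end up; with the lip hooked the foot clears the rail at 0.35 rad.
- foot_top (a point): Point on the module's flat top above the sprung foot's nose: x 15, y 0, z 60 mm in its frame (orange patch). The ramped nose reaches in to x = 15, its lowest point at z = 1, its catching face at about z = 6.5. Let go with the lip hooked, the module rests foot on rail, tilted about 0.22 rad; 5 to 15 N pressed down here clicks it in (further out it would tip over the rail's edge).
- foot (a joint): How far the orange foot is pushed back (m): 0 = out, at rest, also when clicked home; about 0.003 while it rides over the rail's edge; 0.006 at its stop. Spring: about 2.5 N at rest plus 0.7 N per mm.
- supply: White box-shaped power supply already fitted on the rail, fixed, 78 x 40 x 66 mm, its top 78 mm above the bench. Origin: centre of its underside, on the plate. Leave alone.
- panel: Black holder with an amber circuit-board panel, 100 x 140 x 16 mm, loose, lying on the bench. Origin: centre of its underside. Leave alone.
- flux: Small amber jar, diameter 40, 70 mm tall, loose. Origin: centre of its underside. Leave alone.
- driver: Screwdriver with a red handle lying on the bench. Leave alone.
Things that resemble listed ones, but are neither listed nor needed, are in the scene too. What is shaped like the module but green is not meant.

How it is judged:
On the way:
1. the tilted module's lip is down beside and under one edge of the rail, in the bay, the other end still up (angle between module's own z axis and vertical above 0.12 rad and z of lip in the frame of carrier between 0.013 and 0.036 m and x of lip in the frame of carrier between -0.029 and 0.029 m and y of lip in the frame of bay between -0.03 and 0.03 m), for 0.1 s.
At the end, for the whole second after the job is handed in: Module flat on the rail (tilt < 0.05 rad, origin 16.5-28.7 mm over the plate's underside, square within 0.08 rad, within 17 mm of the plate's y axis), foot out under the edge (joint < 1.5 mm), within 13 mm of the bay's middle along the rail, released, at rest (< 20 mm/s) (angle between module's own z axis and vertical below 0.05 rad and z of module in the frame of carrier between 0.0165 and 0.0287 m and x of module in the frame of carrier between -0.017 and 0.017 m and y of module in the frame of bay between -0.013 and 0.013 m and angle between the x axis of module and the x axis of carrier, either way round below 0.08 rad and value of joint foot below 0.0015 m and linear speed of module below 0.02 m/s); the robot touches nothing.
It fails at once if the module is forced against the rail or plate (over 30 N) (contact force between module and carrier above 30 N).
It fails at once if the power supply is knocked by the robot or the module (over 10 N) (contact force between any of the arm, the fingers, module and supply above 10 N).
It fails at once if the board panel, the jar or the screwdriver is moved more than 20 mm (distance of any of panel, flux, driver from where it was at the start of the episode above 0.02 m).
It also fails if it takes over 56 s, if anything falls off the work surface, if the arm or the gripper's body presses on something with over 40 N, if the wrist force passes 120 N, or if a joint passes its speed limit or range.

### The arm

A 6-joint arm with a two-finger parallel gripper is mounted at the origin on the work surface. World frame = base frame: x ahead of the robot, y to its left, z up, the work surface at z = 0. Lengths are in m, angles in rad, forces in N, time in s.
With the tool pointing down it reaches from about 0.35 to 1 m from the base axis. Payload 7.1 kg.
Tool frame: the origin (TCP) lies between the finger pads; the fingertips stand 22 mm ahead of it and the grasp point (between the pads) lies 3 mm ahead of it; z points along the fingers, y is the line along which they close (so a half turn about z gives the same grasp; the last joint's range is limited). The gripper opens to 85 mm and grips with 20 to 120 N. Pads are 22 mm wide; open, the fingers measure 114 mm over their backs; the gripper's body (76 mm by 85 mm) begins 54 mm behind the grasp point. The pads swing forward as they close: fully open they stand 13 mm farther back than shut.
Start: joints at [-1.261, 0.423, 1.63, -0, 1.089, -0.019], TCP at [0.202, -0.591, 0.253] pointing down, gripper open.
Joint ranges: [-3, 3], [-0.9, 2.11], [0.09, 2.58], [-1.31, 4.45], [0.11, 2.69], [-2.54, 2.54]. Speed limits (rad/s): [2.39, 2.39, 3.01, 3.14, 3.14, 3.14].

### API

Orientations are given as a rotation vector (axis times angle).
In Python, from rig import manip gives the robot as it stands. The module is installed in compiled form; this text tells all that it offers. Calls block until the motion is done:
- manip.move_to(position, orientation): joint-space move of the TCP to a pose.
- manip.servo_line(position, orientation=None, rate=0.15): straight line of the TCP; orientation=None keeps the orientation; rate is the mean speed in m/s.
- manip.set_joints(angles): joint-space move.
- manip.command_gripper(opening, f_grip=None): finger opening in m; f_grip is the grip in N (None keeps the last); returns when the fingers have stopped.
- manip.hold(seconds).
- manip.solve_ik(position, orientation): joint angles nearest the present ones, or None.
- manip.camera(name): name is "side" or "top" or "wrist"; returns a dict with "image" (420x560x3 uint8, red, green, blue), "fx", "fy", "cx", "cy" (pixels), "k1" (the pictures are not rectified: a ray, as slopes to the right and down, at radius r is drawn at 1 + k1 r^2 times it, then the intrinsics apply), "cam_to_world" (4x4, takes a point from camera to world coordinates); the wrist camera has in their place "mount" (4x4, takes a point from camera to tool coordinates, whose origin is the TCP and whose axes are the flange's). Camera axes: x right, y down, z forward; pixel columns grow to the right and rows downward; lengths in m; the calibration is good to about 2 mm. A picture is of the moment at which its call begins: read the wrist's pose just before it. There is no depth.
A pose or a line that the arm cannot do raises manip.IKError and nothing moves.
- manip.sign_off(): hands the job in; it is judged then, once.
Readings, each from a call of its own:
- manip.get_time(): time.
- manip.get_joint_positions(): joint angles.
- manip.get_joint_vel(): joint speeds.
- manip.get_tau(): joint torques, N m.
- manip.get_position(): TCP position.
- manip.get_ee_rot(): TCP orientation.
- manip.get_contact_force(): force on the tool from outside, world axes, zero at the start.
- manip.get_torque(): the same for the moment, N m.
- manip.get_width(): finger opening in m.
- manip.get_grip_force(): force on a finger pad.
Only numpy, scipy, OpenCV 4.12 (cv2) and the standard library are available. Lean on these libraries where they do the work, as an engineer would, in place of code of your own. Each camera call takes 0.05 s, during which the arm holds its last target. There are 200 camera calls.

## Working session

There is one attempt and no reset: what is moved stays moved. The work goes in short steps, each a Python script; the robot and the scene stay as the last script left them, time stands still between calls to the robot, and variables do not carry over. Pictures are saved under pics/ and viewed, at most 10 in all, crops included, and the job is handed in when it is done.

```bash
mkdir -p pics; cat > h.py <<'E'
import numpy as np, cv2
from scipy.spatial.transform import Rotation as R
from rig import manip as m
def snap(n,save=None):
    p=np.array(m.get_position()); r=np.array(m.get_ee_rot())
    c=m.camera(n)
    if n=="wrist":
        T=np.eye(4);T[:3,:3]=R.from_rotvec(r).as_matrix();T[:3,3]=p
        c["T"]=T@np.array(c["mount"])
    else: c["T"]=np.array(c["cam_to_world"])
    if save: cv2.imwrite("pics/"+save,c["image"][:,:,::-1]); np.save("pics/"+save+".npy",c,allow_pickle=True)
    return c
def load(s): return np.load("pics/"+s+".npy",allow_pickle=True).item()
def ray(c,uv):
    K=np.array([[c["fx"],0,c["cx"]],[0,c["fy"],c["cy"]],[0,0,1.]])
    q=cv2.undistortPoints(np.array(uv,float).reshape(-1,1,2),K,np.array([c["k1"],0,0,0.])).reshape(-1,2)
    d=np.c_[q,np.ones(len(q))]@c["T"][:3,:3].T
    return c["T"][:3,3],d
def onz(c,uv,z):
    o,d=ray(c,uv); return o+d*((z-o[2])/d[:,2])[:,None]
def tri(c1,a,c2,b):
    o1,d1=ray(c1,[a]);o2,d2=ray(c2,[b]);A=np.c_[d1[0],-d2[0]]
    s=np.linalg.lstsq(A,o2-o1,rcond=None)[0];p=o1+d1[0]*s[0];q=o2+d2[0]*s[1]
    return (p+q)/2,np.linalg.norm(p-q)
E
python3 - <<'E'
from h import *
for n in("top","side","wrist"):
    c=snap(n,n+"0.png"); print(n,c["fx"],c["k1"],c["T"].round(3).tolist())
print(m.get_time(),m.get_ee_rot(),m.get_contact_force())
a=[cv2.imread(f"pics/{n}0.png") for n in("top","side")]
E
```

```text
top 423.1243923358953 -0.005786627632352953 [[-0.072, -0.975, 0.211, 0.409], [-0.997, 0.072, -0.009, -0.027], [-0.007, -0.211, -0.977, 0.935], [0.0, 0.0, 0.0, 1.0]]
side 433.929465919476 -0.05399229151557486 [[-0.997, -0.062, 0.035, 0.525], [-0.069, 0.722, -0.688, 0.747], [0.017, -0.689, -0.725, 0.896], [0.0, 0.0, 0.0, 1.0]]
wrist 338.1365776448881 -0.06334643710333161 [[0.324, -0.914, -0.247, 0.263], [-0.946, -0.313, -0.083, -0.571], [-0.002, 0.26, -0.966, 0.374], [0.0, 0.0, 0.0, 1.0]]
0.15 [-3.09806513e+00 -5.13893404e-01  2.69622578e-04] [0.8939571  0.38198963 0.27102442]
```

View pics/top0.png

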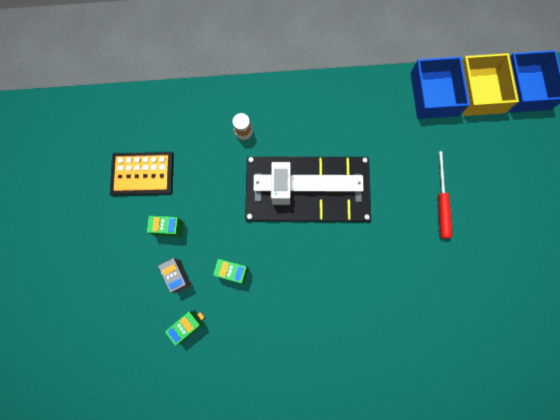

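View pics/side0.png

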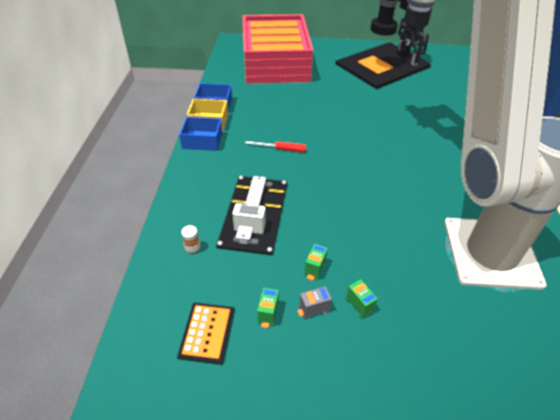

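The top view has the grey module at about (173,275), with green lookalikes at (163,225), (230,271) and (183,328). The carrier is around (308,189), the supply at (281,183) and the yellow lines at columns 321 and 348. The side view shows the grey module at (315,302). Only that one is grey, so I'll confirm it in one enlarged crop.

```bash
python3 - <<'E'
from h import *
t=cv2.imread("pics/top0.png");s=cv2.imread("pics/side0.png")
def cr(i,x,y,w,h,k): return cv2.resize(i[y:y+h,x:x+w],(w*k,h*k),interpolation=cv2.INTER_CUBIC)
A=cr(t,240,150,140,75,5)      # 700x375
B=np.hstack([cr(t,150,250,50,50,4),cr(s,290,280,60,50,4),cr(s,210,165,90,50,3)[:200] if 0 else cv2.resize(s[170:255,215:295],(260,200),interpolation=cv2.INTER_CUBIC)])
o=np.zeros((575,700,3),np.uint8);o[:375]=A;o[375:,:B.shape[1]]=B
cv2.imwrite("pics/crop1.png",o)
E
```

```text
(no output)
```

View pics/crop1.png

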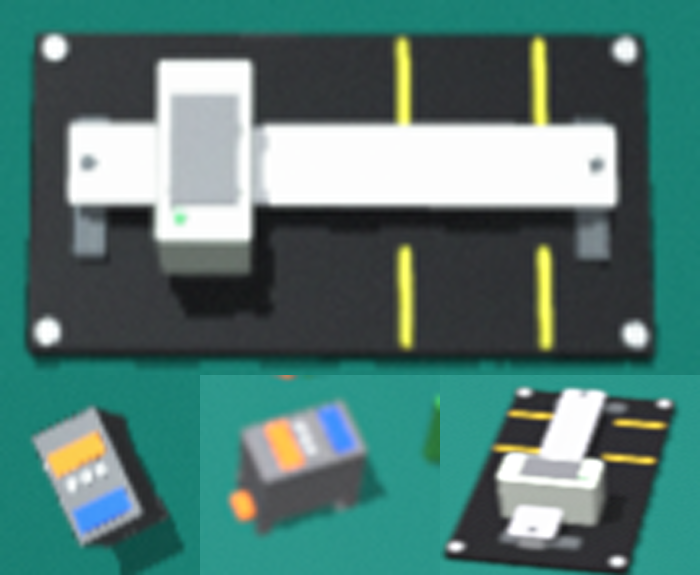

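The crop confirms the grey module: blue patch (lip) and orange patch (foot) at top-image (174,282) and (169,268). The bay is at columns 321–348, and the rail is visibly off toward +x. Next I'll compute coarse positions.

```bash
python3 - <<'E'
from h import *
t=load("top0.png");s=load("side0.png")
def blobs(c,lo,hi,box,n=6,amin=6):
    x,y,w,h=box;hsv=cv2.cvtColor(c["image"],cv2.COLOR_RGB2HSV)[y:y+h,x:x+w]
    k,_,st,ce=cv2.connectedComponentsWithStats(cv2.inRange(hsv,lo,hi))
    i=[j for j in np.argsort(-st[1:,4])+1 if st[j,4]>=amin][:n]
    return [(ce[j]+[x,y]).round(1).tolist()+[int(st[j,4])] for j in i]
print("blueT",blobs(t,(105,120,80),(125,255,255),(155,255,40,45)),"orT",blobs(t,(8,120,120),(22,255,255),(155,255,40,45)))
print("blueS",blobs(s,(105,120,80),(125,255,255),(292,282,45,40)),"orS",blobs(s,(8,120,120),(22,255,255),(292,282,45,40)))
print("yel",blobs(t,(22,100,100),(34,255,255),(310,150,50,75)))
w=onz(t,[(251,159.5),(365,160),(249.5,216.2),(367,216.8)],.012);print("screws",w.round(4).tolist())
print("size",np.linalg.norm(w[1]-w[0]),np.linalg.norm(w[2]-w[0]))
b=onz(t,[[x[0],x[1]] for x in blobs(t,(22,100,100),(34,255,255),(310,150,50,75))],.012);print("lines",b.round(4).tolist())
E
```

```text
blueT [[175.1, 283.4, 81]] orT [[168.7, 269.4, 75]]
blueS [[323.4, 292.9, 55]] orS [[310.7, 297.1, 57], [300.5, 312.1, 31]]
yel [[348.6, 208.9, 77], [320.6, 208.8, 77], [347.4, 166.3, 63], [320.0, 165.8, 50]]
screws [[0.7253, 0.035, 0.012], [0.7047, -0.2249, 0.012], [0.5935, 0.0456, 0.012], [0.573, -0.2145, 0.012]]
size 0.260667145319086 0.13219772489498566
lines [[0.5938, -0.1757, 0.012], [0.5986, -0.1135, 0.012], [0.6927, -0.1832, 0.012], [0.6985, -0.1211, 0.012]]
```

```bash
python3 - <<'E'
from h import *
t=load("top0.png");s=load("side0.png")
b=tri(t,(175.1,283.4),s,(323.4,292.9));o=tri(t,(168.7,269.4),s,(310.7,297.1));print(b,o)
q=onz(t,[(175.1,283.4),(168.7,269.4)],.06);print(q, np.linalg.norm(q[1]-q[0]))
d=q[1]-q[0];mx=np.arctan2(d[1],d[0]);print("module x yaw",mx)
w=load("wrist0.png");print("mount",np.array(w["mount"]).round(3).tolist())
def tool(yx,tilt=0):  # tool x yaw; tool z down
    return (R.from_euler('z',yx)*R.from_euler('x',np.pi)*R.from_euler('y',tilt)).as_rotvec()
bay=np.array([.645,-.149])
print("j0",m.get_joint_positions())
for name,p,yaws in(("mod",np.r_[q.mean(0)[:2],.05],[mx,mx+np.pi]),("bay",np.r_[bay,.08],[-.079,np.pi-.079])):
  for y in yaws:
    for ti in(0,.4,-.4):
      r=m.solve_ik(p,tool(y,ti));print(name,round(y,2),ti,None if r is None else np.round(r,2))
E
```

```text
(array([0.45504561, 0.20051026, 0.062216  ]), np.float64(0.0007639513613784727)) (array([0.48387962, 0.21335743, 0.06162622]), np.float64(0.0017362499981192349))
[[0.45554132 0.20103266 0.06      ]
 [0.48488155 0.21368695 0.06      ]] 0.0319527738261315
module x yaw 0.4071902796896822
mount [[0.001, -0.966, -0.26, 0.065], [1.0, 0.001, -0.0, 0.001], [0.0, -0.26, 0.966, -0.121], [0.0, 0.0, 0.0, 1.0]]
j0 [-1.26100179e+00  4.23678058e-01  1.63053110e+00  3.76739373e-06
  1.08859130e+00 -1.89649926e-02]
mod 0.41 0 [ 0.39  0.6   1.97 -0.    0.57  1.56]
mod 0.41 0.4 None
mod 0.41 -0.4 [ 0.39  0.73  1.73 -0.01  1.08  1.56]
mod 3.55 0 [ 0.39  0.6   1.97  0.    0.57 -1.59]
mod 3.55 0.4 [ 0.39  0.73  1.73 -0.01  1.08 -1.58]
mod 3.55 -0.4 None
bay -0.08 0 [-0.25  0.69  1.63  0.    0.82  1.4 ]
bay -0.08 0.4 [-0.28  0.62  1.88  0.3   0.26  1.1 ]
bay -0.08 -0.4 [-0.22  0.85  1.35 -0.06  1.34  1.45]
bay 3.06 0 [-0.25  0.69  1.63 -0.    0.82 -1.74]
bay 3.06 0.4 [-0.22  0.85  1.35 -0.06  1.34 -1.69]
bay 3.06 -0.4 [-0.28  0.62  1.88  0.3   0.26 -2.05]
```

```bash
cat >> h.py <<'E'
def tool(yx,tilt=0): # tool x yaw, tool z down, tilted so tool x end rises
    return (R.from_euler('z',yx)*R.from_euler('x',np.pi)*R.from_euler('y',tilt)).as_rotvec()
E
python3 - <<'E'
from h import *
a=-.079; ax=np.array([np.cos(a),np.sin(a),0])
b=np.array([.645,-.149,.2])
m.move_to(b+ax*.05,tool(a)); m.hold(.15); snap("wrist","w1.png")
m.servo_line(b-ax*.07,rate=.2); m.hold(.15); snap("wrist","w2.png")
m.move_to([.470,.207,.2],tool(.407)); m.hold(.15); snap("wrist","w3.png")
print(m.get_time(),m.get_position(),m.get_joint_positions())
i=[cv2.imread(f"pics/w{k}.png") for k in(1,2,3)]
o=np.zeros((600,800,3),np.uint8);f=lambda x:cv2.resize(x,(400,300))
o[:300,:400]=f(i[0]);o[:300,400:]=f(i[1]);o[300:,:400]=f(i[2]);cv2.imwrite("pics/comb.png",o)
E
```

```text
5.225 [0.47053361 0.20622677 0.19997723] [ 3.89930047e-01  3.35280813e-01  1.91552948e+00 -6.68209059e-05
  8.90720372e-01  1.55546789e+00]
```

View pics/comb.png

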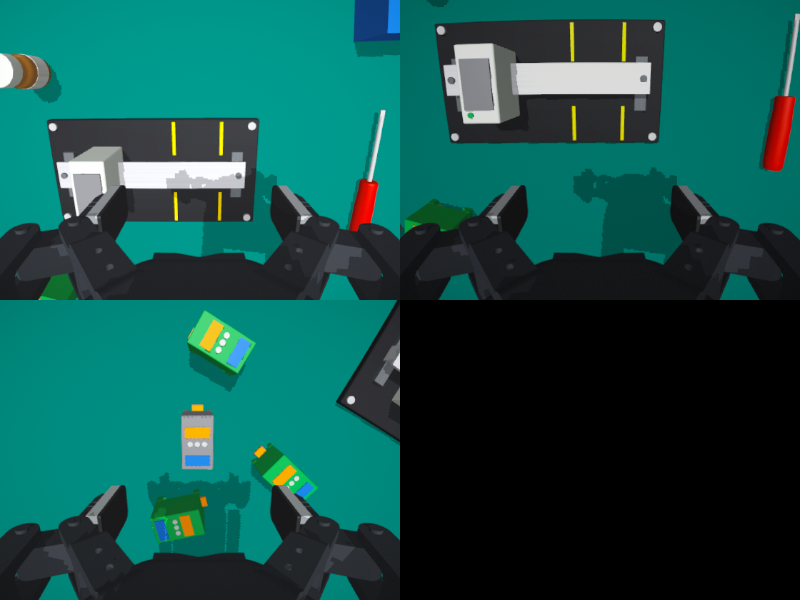

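w1 and w2 show the rail with the bay lines at combined-picture columns (174,221) and (573,623). w3 shows the grey module centred at about (197,440), orange toward the top of the picture. Now I'll measure both.

```bash
python3 - <<'E'
from h import *
a=-.079; ax=np.array([np.cos(a),np.sin(a)]);ay=np.array([-ax[1],ax[0]])
# module
c=load("w3.png");hsv=cv2.cvtColor(c["image"],cv2.COLOR_RGB2HSV);x0,y0,x1,y1=245,135,310,245
def cen(lo,hi):
    k,_,st,ce=cv2.connectedComponentsWithStats(cv2.inRange(hsv[y0:y1,x0:x1],lo,hi));j=[i for i in np.argsort(-st[1:,4])+1 if st[i,4]>15]
    return [(ce[i]+[x0,y0],st[i,4]) for i in j]
bl=cen((105,100,80),(125,255,255));org=cen((8,120,120),(24,255,255));print(bl,org)
# top = largest orange closest to blue
ot=max(org,key=lambda t:t[1])[0]
P=onz(c,[bl[0][0],ot],.06);d=P[1]-P[0];print("blue,orange",P.round(4).tolist(),"sep",np.linalg.norm(d),"yaw",np.arctan2(d[1],d[0]))
g=((hsv[...,1]<70)&(hsv[...,2]>110)).astype(np.uint8);z=np.zeros_like(g);z[y0:y1,x0:x1]=g[y0:y1,x0:x1]
z=cv2.morphologyEx(z,cv2.MORPH_CLOSE,np.ones((13,13)));cn=max(cv2.findContours(z,0,2)[0],key=cv2.contourArea)
bx=cv2.boxPoints(cv2.minAreaRect(cn));W=onz(c,bx,.06);print("rect",bx.round(1).tolist(),W.mean(0).round(4),[np.linalg.norm(W[i]-W[i-1]).round(4) for i in(0,1)])
# plate + rail
for n in("w1","w2"):
    c=load(n+".png");hsv=cv2.cvtColor(c["image"],cv2.COLOR_RGB2HSV)
    k,_,st,ce=cv2.connectedComponentsWithStats(cv2.inRange(hsv,(22,120,60),(34,255,255)));L=[ce[i] for i in range(1,k) if st[i,4]>60]
    q=onz(c,L,.012);print(n,"lines px",np.round(L,0).tolist(),"w",q[:,:2].round(4).tolist(),"bay",q.mean(0)[:2].round(4))
    u=np.mean(L,0)[0];v=np.mean(L,0)[1];gr=cv2.cvtColor(c["image"],cv2.COLOR_RGB2GRAY).astype(int)
    for dx in(-22,22): # column profile
        col=int(u+dx);r=np.arange(int(v)-32,int(v)+32);print(col,r[0],gr[r,col].tolist())
E
```

```text
[(array([275.88888889, 221.06349206]), np.int32(63))] [(array([275.81161972, 185.45598592]), np.int32(568)), (array([276.3943662, 151.       ]), np.int32(142))]
blue,orange [[0.4559, 0.2008, 0.06], [0.4828, 0.2123, 0.06]] sep 0.029234840045360307 yaw 0.406243650837102
rect [[253.0, 236.0], [253.0, 147.0], [298.0, 147.0], [298.0, 236.0]] [0.4771 0.2102 0.06  ] [np.float64(0.0368), np.float64(0.0719)]
w1 lines px [[243.0, 193.0], [309.0, 193.0], [246.0, 288.0], [307.0, 288.0]] w [[0.6943, -0.1219], [0.69, -0.1841], [0.5963, -0.1142], [0.5914, -0.1765]] bay [ 0.643  -0.1492]
254 208 [63, 63, 63, 63, 63, 62, 62, 62, 63, 62, 62, 62, 62, 63, 63, 62, 63, 63, 128, 229, 253, 252, 250, 249, 250, 252, 253, 251, 249, 249, 225, 200, 198, 197, 198, 199, 199, 200, 201, 200, 199, 199, 199, 199, 198, 198, 197, 197, 199, 199, 200, 199, 197, 196, 198, 161, 87, 43, 43, 43, 43, 43, 44, 43]
298 208 [64, 64, 64, 64, 64, 64, 64, 64, 64, 63, 63, 64, 63, 64, 62, 63, 63, 64, 128, 229, 253, 253, 251, 251, 251, 253, 254, 252, 250, 251, 252, 252, 251, 251, 252, 252, 253, 253, 253, 253, 253, 252, 251, 250, 250, 22
[... 178 characters left out ...]
1], [0.6898, -0.1841], [0.5963, -0.1142], [0.5914, -0.1764]] bay [ 0.6432 -0.1492]
255 82 [47, 47, 46, 46, 47, 152, 206, 219, 218, 219, 218, 218, 219, 219, 218, 219, 219, 219, 219, 219, 219, 219, 219, 219, 219, 219, 219, 219, 220, 219, 219, 219, 219, 219, 219, 220, 219, 219, 219, 219, 220, 219, 219, 219, 220, 220, 219, 219, 220, 200, 29, 31, 30, 29, 29, 35, 45, 45, 44, 43, 44, 44, 44, 44]
299 82 [48, 48, 48, 46, 47, 153, 207, 218, 218, 218, 218, 219, 218, 219, 219, 219, 219, 219, 219, 219, 219, 219, 219, 219, 219, 219, 219, 219, 219, 219, 219, 219, 219, 219, 219, 219, 219, 219, 219, 219, 219, 219, 220, 220, 219, 220, 220, 219, 220, 199, 31, 29, 31, 30, 30, 32, 37, 45, 43, 44, 45, 45, 45, 45]
```

```bash
python3 - <<'E'
from h import *
c1,c2=load("w1.png"),load("w2.png")
# plate frame from 4 screw-free lines: yaw from line centres
q=onz(c2,[(241,57),(313,58),(243,172),(311,172)],.012)
dx=(q[0]+q[1]-q[2]-q[3])[:2];dy=(q[0]+q[2]-q[1]-q[3])[:2];print("yaw x",np.arctan2(dx[1],dx[0]),"yaw y-90",np.arctan2(dy[1],dy[0])-np.pi/2)
a=-.081;ax=np.array([np.cos(a),np.sin(a),0]);bay=np.array([.6431,-.1492,0]);
def pl(c,row,col): o,d=ray(c,[(col,row)]);d=d[0];o=o-bay;return np.array([o@ax,o[2]]),np.array([d@ax,d[2]])
def x2(r1,r2,k=276):
    o1,d1=pl(c1,r1,k);o2,d2=pl(c2,r2,k);s=np.linalg.solve(np.c_[d1,-d2],o2-o1);return o1+d1*s[0]
n=x2(263.54,131.4);print("near edge (x,z) rel bay",n); 
for f in(226.3,227.3): print("far",x2(f,86.96))
for z in(.029,.031,.033,.034,.035,.037,.039):
    xs=[]
    for c,rs in((c1,(226.3,227.3,263.54)),(c2,(86.96,131.4))):
        for r in rs: o,d=pl(c,r,276);xs.append(round((o+d*(z-o[1])/d[1])[0],4))
    print(z,xs,"width2",round(xs[3]-xs[4],4),"w1",round(xs[1]-xs[2],4))
t=load("top0.png");print([ (onz(t,[(330,r)],z)-bay)@ax for r in(174.7,191.5) for z in(.03,.034,.038)])
E
```

```text
yaw x -0.07898526934997845 yaw y-90 -0.0847733097434249
near edge (x,z) rel bay [-0.01192841  0.0350901 ]
far [0.02341979 0.03333488]
far [0.02322292 0.03559787]
0.029 [np.float64(0.022), np.float64(0.0211), np.float64(-0.0147), np.float64(0.0238), np.float64(-0.0121)] width2 0.0359 w1 0.0358
0.031 [np.float64(0.0227), np.float64(0.0217), np.float64(-0.0138), np.float64(0.0236), np.float64(-0.0121)] width2 0.0357 w1 0.0355
0.033 [np.float64(0.0233), np.float64(0.0224), np.float64(-0.0129), np.float64(0.0234), np.float64(-0.012)] width2 0.0354 w1 0.0353
0.034 [np.float64(0.0236), np.float64(0.0227), np.float64(-0.0124), np.float64(0.0234), np.float64(-0.012)] width2 0.0354 w1 0.0351
0.035 [np.float64(0.024), np.float64(0.023), np.float64(-0.012), np.float64(0.0233), np.float64(-0.0119)] width2 0.0352 w1 0.035
0.037 [np.float64(0.0246), np.float64(0.0237), np.float64(-0.0111), np.float64(0.0231), np.float64(-0.0119)] width2 0.035 w1 0.0348
0.039 [np.float64(0.0253), np.float64(0.0243), np.float64(-0.0102), np.float64(0.0229), np.float64(-0.0118)] width2 0.0347 w1 0.0345
[array([0.02663257]), array([0.0254405]), array([0.02424842]), array([-0.01190924]), array([-0.01293103]), array([-0.01395282])]
```

Rail: top z ≈ 0.035, centre 5.7 mm to +x of the plate axis, and the width check gives 35 mm. Module: orange patch to lip end measures 42 mm, as expected. Now I'll grasp it.

```bash
python3 - <<'E'
from h import *
y=.4063;o=np.array([.4690,.2064,0]);g=o+.004*np.array([np.cos(y),np.sin(y),0])
m.command_gripper(.06,80)
m.move_to(g+[0,0,.11],tool(y))
m.servo_line(g+[0,0,.043],rate=.1); print(m.get_contact_force(),m.get_width())
m.command_gripper(.02,80); print("w",m.get_width(),m.get_grip_force(),m.get_position())
m.servo_line(g+[0,0,.14],rate=.2); m.hold(.1)
print("w",m.get_width(),m.get_grip_force(),m.get_contact_force(),m.get_torque(),m.get_time())
print(m.get_joint_positions()); snap("wrist","w4.png")
a=np.pi-.081;print(m.solve_ik([.66,-.15,.12],tool(a,.33)))
E
```

```text
[-0.00824126 -1.06231288  0.46110318] 0.0601652622966222
w 0.03514248018148121 79.38512563705444 [0.47328647 0.20823078 0.04387641]
w 0.03528980353634525 79.70691561698914 [-1.05519387  0.15091215 -1.86767067] [ 0.0144566   0.00764216 -0.01543429] 7.9333
[ 3.91460661e-01  4.36917605e-01  1.94532280e+00 -2.75188991e-06
  7.62116979e-01  1.55595620e+00]
[-0.22225325  0.78738242  1.35047098 -0.04698188  1.33093775 -1.69335194]
```

View pics/w4.png

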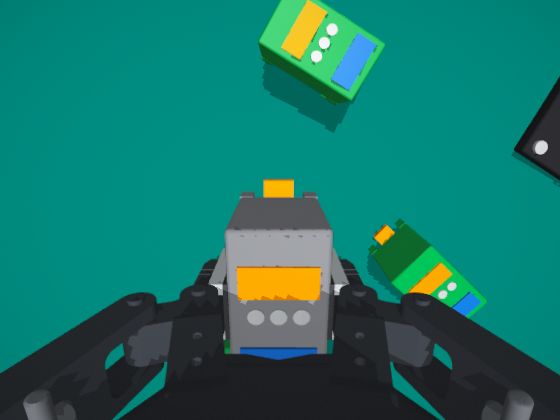

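It's gripped squarely: width 35 mm, orange end facing the camera, blue patch under the palm. Next, carry it over with the lip toward the far rail edge, tilt it, and touch down on the rail top to feel its height.

```bash
cat >> h.py <<'E'
A=-.081; AX=np.array([np.cos(A),np.sin(A),0]); BAY=np.array([.6431,-.1492,0]); G=(.0047,.0439)
YAW=np.pi+A
def tcp(p,u,v,th,xe=.0232,ze=.035): # TCP so module point p=(x,z) is at (u inward,v up) from far rail edge's top corner
    s,c=np.sin(th),np.cos(th);dx,dz=G[0]-p[0],G[1]-p[1]
    U=u+dx*c-dz*s;V=v+dx*s+dz*c
    return BAY+AX*(xe-U)+[0,0,ze+V]
def F(n=4):
    f=[]
    for _ in range(n): m.hold(.02);f.append(m.get_contact_force())
    return np.mean(f,0)
def axes(f): return round(float(-f@AX),2),round(float(f[1]*AX[0]-f[0]*AX[1]),2),round(float(f[2]),2) # along u, along rail, up
E
cat > s1.py <<'E'
from h import *
th=.35;r=tool(YAW,th);J=(-.027,0)
p=np.array(m.get_position());m.move_to(tcp(J,.015,.07,th),r)
m.servo_line(tcp(J,.015,.009,th),r,rate=.1);m.hold(.15)
f0=F();print("base",axes(f0),m.get_time(),(m.get_position()-tcp(J,.015,.009,th)).round(4))
for v in np.arange(.008,-.008,-.0005):
    m.servo_line(tcp(J,.015,v,th),rate=.02);f=F(2)-f0
    if f[2]>2: break
print("contact v",v,axes(f),(m.get_position()-tcp(J,.015,v,th)).round(4),m.get_time())
m.servo_line(tcp(J,.015,v+.004,th),rate=.04);print(axes(F()-f0))
E
python3 s1.py
```

```text
base (0.15, -0.02, -1.41) 11.7 [ 0.0005 -0.0001  0.0008]
contact v -0.0015000000000000083 (0.36, 0.63, 2.25) [0.0001 0.     0.0002] 17.3667
(-0.14, 0.51, -0.59)
```

```bash
cat > s2.py <<'E'
from h import *
th=.35;ze=.0338;L=(-.0148,.0035)
T=lambda u,v:tcp(L,u,v,th,ze=ze)
m.servo_line(T(.024,.020),rate=.1);m.servo_line(T(-.008,.020),rate=.1);m.servo_line(T(-.008,-.0015),rate=.08);m.hold(.15)
f0=F();print("base",axes(f0),m.get_time(),(m.get_position()-T(-.008,-.0015)).round(4))
for u in np.arange(-.006,.008,.0005):
    m.servo_line(T(u,-.0015),rate=.02);f=F(2)-f0
    if f@AX>1.5 : break     # pushed outward (away from rail)
print("contact u",u,axes(f),(m.get_position()-T(u,-.0015)).round(4),m.get_time())
m.servo_line(T(u-.003,-.0015),rate=.04);print(axes(F()-f0))
E
python3 s2.py
```

```text
base (-0.25, -0.01, -1.55) 19.0333 [ 0.0003 -0.0001  0.0004]
contact u -0.0009999999999999957 (-2.18, 0.06, -0.78) [ 0.0004 -0.      0.    ] 22.15
(0.35, -0.37, -0.18)
```

```bash
cat > s3.py <<'E'
from h import *
th=.35;ze=.0338;L=(-.0148,.0035);T=lambda u,v:tcp(L,u,v,th,ze=ze)
v=-.0055
m.servo_line(T(-.0045,v),rate=.05);m.hold(.1)
f0=F();print("base",axes(f0),m.get_time(),(m.get_position()-T(-.0045,v)).round(4))
m.servo_line(T(-.002,v),rate=.03)
for u in np.arange(-.0015,.006,.0005):
    m.servo_line(T(u,v),rate=.02);f=F(2)-f0;print(round(u*1e3,1),axes(f))
    if f@AX>2 or abs(f[2])>3: break
print("stop u",u,(m.get_position()-T(u,v)).round(4),m.get_time(),m.get_width())
snap("wrist","w5.png");snap("top","t5.png")
E
python3 s3.py
```

```text
base (-0.07, 0.14, -1.62) 22.8833 [-0. -0. -0.]
-1.5 (-0.01, -0.16, -0.03)
-1.0 (0.48, 0.19, 0.18)
-0.5 (0.33, 0.02, -0.1)
0.0 (-0.07, -0.83, 0.31)
0.5 (0.33, -0.13, -0.26)
1.0 (-0.29, -0.12, -0.73)
1.5 (0.92, -0.29, -0.0)
2.0 (-0.16, -0.59, 0.14)
2.5 (-0.04, 0.4, 0.14)
3.0 (-0.03, -0.57, -0.12)
3.5 (-0.0, -0.38, -0.78)
4.0 (-0.93, -0.69, 0.26)
4.5 (-2.37, -0.68, -1.38)
stop u 0.0045000000000000005 [ 0.0004 -0.      0.0001] 26.8167 0.03491205648696006
```

The lip is hooked: there was free travel to the jaw, then a soft stop at the predicted spot. Next I'll rock it down gently about the lip to about 0.25 rad while watching the forces, then release and back off.

```bash
cat > s4.py <<'E'
from h import *
ze=.0338;S=(-.018,.0064)
f0=None
for th in(.35,.33,.31,.29,.27,.255,.245):
    m.servo_line(tcp(S,.0,-.0039,th,ze=ze),tool(YAW,th),rate=.02);f=F(3)
    if f0 is None: f0=f
    print(th,axes(f-f0))
    if np.linalg.norm(f-f0)>4: break
print(m.get_time())
m.command_gripper(.06); print("w",m.get_width(),axes(F()-f0))
p=np.array(m.get_position());zt=R.from_rotvec(m.get_ee_rot()).as_matrix()[:,2]
m.servo_line(p-zt*.06,rate=.15);print(m.get_time(),m.get_position())
snap("top","t6.png");snap("side","s6.png");snap("wrist","w6.png")
t=cv2.imread("pics/t6.png");s=cv2.imread("pics/s6.png");w=cv2.imread("pics/w6.png")
k=lambda i,w,h:cv2.resize(i,(w,h),interpolation=cv2.INTER_CUBIC)
o=np.zeros((600,800,3),np.uint8);o[:300,:400]=k(t[150:225,280:380],400,300);o[:300,400:]=k(s[150:225,200:300],400,300);o[300:,:400]=k(w,400,300)
cv2.imwrite("pics/comb6.png",o)
E
python3 s4.py
```

```text
0.35 (0.0, 0.0, 0.0)
0.33 (-1.04, 0.27, -1.68)
0.31 (-0.16, 0.21, -1.47)
0.29 (-0.44, 0.48, -2.19)
0.27 (-0.69, 0.57, -1.98)
0.255 (-0.35, 0.32, -1.62)
0.245 (-0.82, 0.47, -1.68)
29.0167
w 0.05997351526754781 (2.51, 0.06, 1.86)
30.0 [ 0.66733097 -0.15112341  0.12980577]
```

View pics/comb6.png

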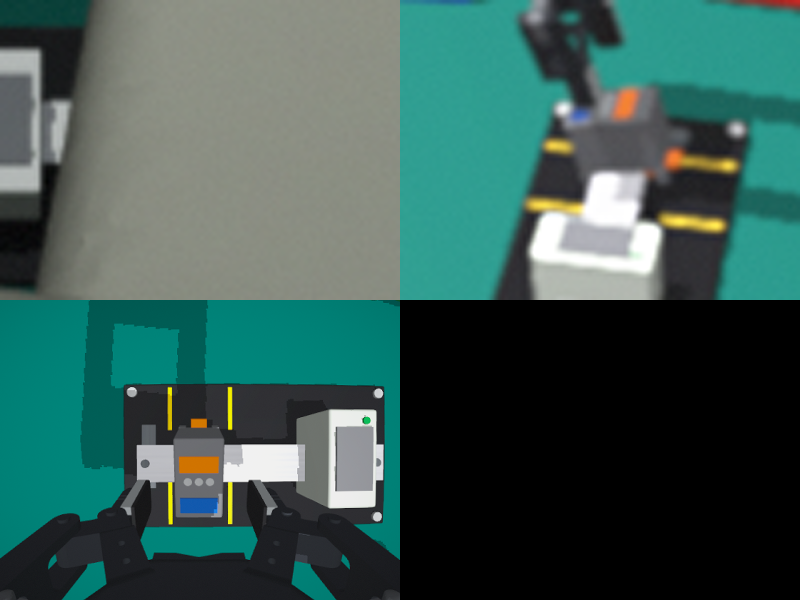

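The module rests tilted and square between the yellow lines, with the blue end toward the far edge and the orange end up (w6 crop, module at about (198,465)). Next I'll press at the foot_top point with closed fingers, following the rocking arc and watching the force.

```bash
cat > s5.py <<'E'
from h import *
ze=.0338
def pose(th,up,x=.014,k=.1): # fingertip corner over module point (x,.060) at module tilt th, raised by up
    vs=-.0046+.0007*min(max(th,0)/.22,1);s,c=np.sin(th),np.cos(th);dx,dz=x+.018,.060-.0064
    u=dx*c-dz*s;v=vs+dx*s+dz*c+up
    P=BAY+AX*(.0232-u)+[0,0,ze+v];r=tool(YAW,th-k)
    return P-R.from_rotvec(r).apply([.011,0,.022]),r
if __name__=="__main__":
    p=np.array(m.get_position());m.servo_line(p+[0,0,.03],rate=.15)
    m.command_gripper(0.,20)
    m.move_to(*pose(.22,.02));m.servo_line(*pose(.22,.008),rate=.05);m.hold(.15)
    f0=F();print("base",axes(f0),m.get_time(),m.get_width())
    for up in np.arange(.007,-.006,-.0007):
        m.servo_line(*pose(.22,up),rate=.02);f=F(2)-f0
        if f[2]>1.5: break
    print("touch",up,axes(f),m.get_time())
    if f[2]>1.5:
        pk=0
        for th in np.arange(.20,-.021,-.02):
            m.servo_line(*pose(th,up),rate=.03);f=F(2)-f0;print(round(th,2),axes(f))
            if f[2]>17 or abs(f@AX)>12: break
        print(m.get_time());np.save("f0.npy",f0);np.save("st.npy",[th,up])
E
python3 s5.py
```

```text
base (-0.04, 0.12, -0.58) 32.0167 -7.52371435765086e-05
touch -0.000700000000000001 (-0.01, -0.03, 2.01) 35.4167
0.2 (0.42, -0.43, 2.81)
0.18 (0.02, -0.12, 4.54)
0.16 (0.76, -0.25, 5.98)
0.14 (0.95, 0.24, 5.93)
0.12 (-0.2, -0.35, 0.62)
0.1 (0.18, -0.29, 0.76)
0.08 (-0.38, -0.05, 1.09)
0.06 (0.41, -0.26, 1.03)
0.04 (0.36, -0.54, 0.15)
0.02 (0.36, -0.3, 0.63)
0.0 (-0.57, -0.38, 4.03)
-0.02 (-0.87, 0.2, 6.32)
38.8167
```

The force rose to 6 N, dropped away as the foot snapped in, then met a firm stop at θ≈0. I'll press slightly more, retreat and check by camera.

```bash
cat > s6.py <<'E'
from s5 import *
f0=np.load("f0.npy");up=np.load("st.npy")[1]
for d in(.0007,.0014):
    m.servo_line(*pose(-.02,up-d),rate=.02);f=F(2)-f0;print(axes(f))
    if f[2]>9: break
p=np.array(m.get_position());m.servo_line(p+[0,0,.09],rate=.15);m.hold(.1)
print(m.get_time(),axes(F()-f0))
# wrist view from above bay: tool vertical, camera over module
m.move_to(BAY+[0,0,.22]-AX*.02,tool(YAW));m.hold(.1)
w=snap("wrist","w7.png");s=snap("side","s7.png");print(m.get_time())
w=cv2.imread("pics/w7.png");s=cv2.imread("pics/s7.png")
k=lambda i,w,h:cv2.resize(i,(w,h),interpolation=cv2.INTER_CUBIC)
cv2.imwrite("pics/comb7.png",np.hstack([k(w[80:380,130:430],400,400),k(s[160:235,215:290],400,400)]))
E
python3 s6.py
```

```text
(-1.4, 0.26, 8.86)
(-1.45, 0.58, 12.5)
40.25 (-0.13, 0.0, 0.84)
40.8083
```

View pics/comb7.png

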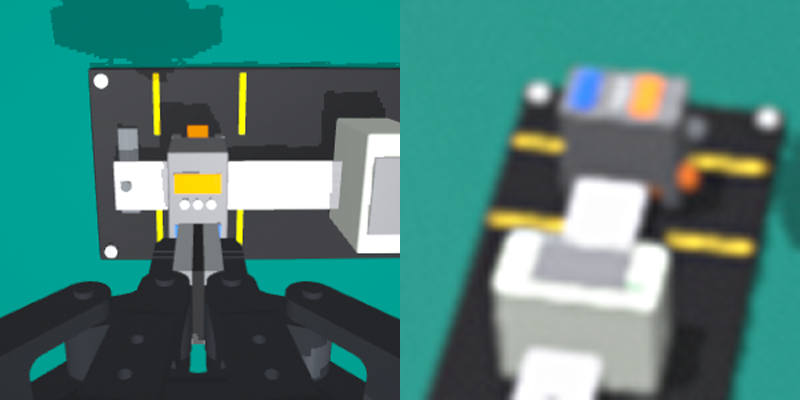

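The picture shows the module upright between the lines, with its top level with the supply's top. A quick numeric check of height and tilt from the saved views:

```bash
python3 - <<'E'
from h import *
w,s=load("w7.png"),load("s7.png")
def cen(c,box,lo,hi):
    x0,y0,x1,y1=box;h=cv2.cvtColor(c["image"],cv2.COLOR_RGB2HSV)[y0:y1,x0:x1]
    k,_,st,ce=cv2.connectedComponentsWithStats(cv2.inRange(h,lo,hi));j=np.argmax(st[1:,4])+1;return ce[j]+[x0,y0],st[j,4]
O=((8,110,110),(26,255,255));B=((100,90,80),(125,255,255))
ow=cen(w,(250,200,305,235),*O);os_=cen(s,(240,165,275,188),*O);bs=cen(s,(240,165,275,188),*B);print(ow,os_,bs)
P,e=tri(w,ow[0],s,os_[0]);print("orange",P.round(4),e,"rel bay along x,y",(P-BAY)@AX,(P-BAY)@[-AX[1],AX[0],0])
q=onz(s,[os_[0],bs[0]],.0828);d=q[1]-q[0];print("patch sep",np.linalg.norm(d),"yaw vs rail",np.arctan2(d[1],d[0])-A)
E
```

```text
(array([277.75633528, 217.16569201]), np.int32(513)) (array([260.76470588, 177.52941176]), np.int32(34)) (array([249.4  , 176.275]), np.int32(40))
orange [ 0.6325 -0.1497  0.0834] 0.0001978620754189278 rel bay along x,y -0.010550277690268105 -0.0013853850259931224
patch sep 0.032289718330823114 yaw vs rail 0.005790197801177857
```

The orange patch is at z 83.4 mm (82.8 expected if seated), 1.4 mm from the bay middle and square to the rail, so it is home.

```bash
python3 -c "
from rig import manip as m
print(m.sign_off(),m.get_time())"
```

```text
the job is handed in; nothing more can be done
the job is handed in; nothing more can be done
```

The grey module is clipped onto the rail in the bay, flat and square by the camera check and about 1.4 mm from the bay's middle along the rail; it is released, and the job was handed in at about 41 s, though the hand-in returned no verdict.

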